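# Pass two reagent bottles through a two-door transfer hatch

### The arm

A 6-joint arm with a two-finger parallel gripper is mounted at the origin on a cart in front of the work surface, level with it; the furniture and walls round the work are solid. World frame = base frame: x ahead of the robot, y to its left, z up, the work surface at z = 0. Lengths are in m, angles in rad, forces in N, time in s.
With the tool pointing down it reaches from about 0.375 to 0.9 m from the base axis. Payload 3.1 kg.
Tool frame: the origin (TCP) lies midway between the tips of the shut fingers; the grasp point (between the pads) lies robot.grip_depth behind it (robot.grip_depth is the distance from the TCP to the grasp point, in m); z points along the fingers, y is the line along which they close (so a half turn about z gives the same grasp; the last joint's range is limited). The gripper opens to 87 mm and grips with 3 to 60 N. Pads are 19 mm wide; open, the fingers measure 117 mm over their backs; the gripper's body (75 mm by 190 mm) begins 51 mm behind the grasp point.
Start: joints at [1.137, 0.527, 1.433, -0, 1.181, -0.178], TCP at [0.158, 0.605, 0.223] pointing down, gripper open.
Joint ranges: [-3.08, 3.08], [-0.75, 2.2], [0.22, 2.44], [-1.43, 4.57], [0, 2.65], [-2.85, 2.85]. Speed limits (rad/s): [2.79, 2.79, 3.14, 3.14, 3.14, 3.14].

### API

Orientations are given as a unit quaternion [x, y, z, w].
In Python, from rig import robot gives the robot as it stands.
- The arm moves only by the shell command python3 nudge.py 'ROWS' [OPENING] [FORCE]. ROWS is a JSON list of rows, 1 to 20 of them, each of 4 numbers: dx, dy, dz in m, then a turn about the tool's z in rad; each row shifts and turns the commanded pose from where the row before left it, along the tool's axes as they then stand; what a row does not reach is not made up. A row lasts 1/12 s, in which the tool goes at most 0.0417 m and 0.125 rad, less where a joint would pass 70% of its speed; a pose out of reach is approached as far as the arm can. OPENING is the finger opening in m, set as the command begins (- or left out keeps the last). The fingers move at their own pace and stop on an object; FORCE is the grip in N (left out, the last holds). Time passes only in rows, so rows that do not move let the fingers close. It prints the time, the measured TCP pose, the force, the opening and the grip force at its end.
- robot.get_obs(): the state, without advancing time (a new reading comes with each control period).
- robot.camera(name): name is "scene" or "side" or "wrist"; returns a dict with "img" (480x640x3 uint8, red, green, blue), "fx", "fy", "cx", "cy" (pixels), "xyz" and "attitude" of the camera in the world. Camera axes: x right, y down, z forward; pixel columns grow to the right and rows downward; lengths in m; the calibration is good to about 2 mm. A picture is of the moment at which its call begins. There is no depth.
- robot.hand_in(): hands the job in; it is judged then, once.
The state is a dict: "time": time; "q": joint angles; "joint_velocities": joint speeds; "joint_torque": joint torques, N m; "position": TCP position; "tool_rot": TCP orientation; "ft_force": force on the tool from outside, world axes, zero at the start; "moment": the same for the moment, N m; "grip_width": finger opening in m; "grip_force": force on a finger pad.
Only numpy, scipy, OpenCV 4.12 (cv2) and the standard library are available. Lean on these libraries where they do the work, as an engineer would, in place of code of your own. Each camera call takes 0.05 s, during which the arm holds its last target. There are 200 camera calls.

### The job

Of the three reagent bottles at the front of the bench, pass the two larger ones through the transfer hatch into its closed inner chamber: stand both upright in the entry lock, slide the lid fully shut, only then raise the inner gate fully, push the sprung plunger through its whole stroke and let it spring back, and finally lower the gate fully shut. Lid and gate must never be open at the same time. Leave the small bottle, the beaker and the funnel where they stand.

Things in the scene. Friction and masses are not known exactly. Their poses are not given: they have to be found in the camera images.
- hatch: Fixed transfer hatch, aluminium and clear plastic, 180 (x) x 345 (y) x 137 mm high. Origin: on the bench under the middle of its entry lock; own +y is the way the bottles travel, z up. Two slim gate posts reach 158 mm (x = +-82, y = 56). Two rails (x = +-75 to +-87 mm, tops 137 mm) run its whole length; the opened lid rides between them at y < -44 mm, over the plunger.
- lock_floor (a point): Centre of the entry lock's floor (hatch x 0, y 4, z 8 mm). The lock is an open-topped box: inside x -75 to +75 mm, y -44 (plunger's push plate) to +52 mm (gate); end wall 120 mm high. It takes the two bottles side by side along x.
- chamber_floor (a point): Centre of the closed inner chamber's floor (hatch x 0, y 110, z 8 mm): inside x -75 to +75, y 60 to 160 mm; fixed clear roof 129 to 135 mm high, so it is reached only through the gate (y 52 to 60 mm).
- lid (a joint): Outer door: flat aluminium lid (148 x 112 mm, top at 137 mm, 3 mm raised strip near its +y edge) that slides level over the entry lock. 0 = shut, 0.112 m = fully open, slid toward the hatch's -y. About 2 N to slide; stays where it is left. Starts anywhere from 0 to 0.08.
- lid_grip (a point): Centre of the top of the lid's upright black grip, a 24 x 24 mm square post 36 mm tall (136 to 172 mm high), sides along the hatch's x and y. At hatch x = 0, y = 9 mm when shut.
- gate (a joint): Inner door: upright steel gate between lock and chamber. 0 = shut, 0.130 m = fully raised. About 8 N to lift and 3 N to push down; stays where it is left. Starts shut. A bottle passes under it only when it is raised more than 120 mm.
- gate_grip (a point): Centre of the top of the gate's upright black grip, a 24 x 24 mm square post, 40 mm tall (145 to 185 mm high when shut), sides along the hatch's x and y. At hatch x = 0, y = 76 mm, over the chamber roof; rises with the gate.
- plunger (a joint): Sprung plunger pushing along the hatch's +y. 0 = out (rest), 0.112 m = fully in. Spring 3 N at rest, 10 N fully in, damped; springs back by itself in about 2 s. In the lock it carries a push plate 140 mm wide, 14 to 78 mm high, whose face goes from y = -44 to +68 mm, just past the gate, and so sweeps both bottles into the chamber.
- push_plate (a point): Top middle of the outer face (the face to push, looking to the hatch's -y) of the plunger's black upright plate outside the lock: 90 mm wide along x, 10 mm thick, 24 to 122 mm high. At hatch x = 0, y = -182 mm at rest, -70 mm when fully in. Between the runner rails; when the lid is shut it is open from above.
- bottle_tall: The largest reagent bottle, loose, upright: 60 mm diameter, 115 mm high, 0.13 kg, round screw cap 35 mm across, 95 to 115 mm high; grip the cap by its top 10 mm (the shoulder slopes from 73 mm up to the cap). Origin at the centre of its underside, z up. Stands in the front of the bench. To be passed through.
- bottle_mid: The middle-sized reagent bottle, loose, upright: 56 mm diameter, 100 mm high, 0.16 kg, cap 33 mm across, 83 to 100 mm high; grip the cap by its top 10 mm (sloping shoulder below). Origin at the centre of its underside, z up. Stands in the front of the bench. To be passed through.
- bottle_small: The smallest reagent bottle, 48 mm diameter, 85 mm high; same shape; stays on the bench. Origin at the centre of its underside. The three bottles start in any order in three places.
- beaker: Small clear beaker, 46 mm diameter, 54 mm high, loose, among the bottles; a bystander. Origin at the centre of its underside.
- funnel: Funnel standing on its mouth, 54 mm diameter, 85 mm high, loose, a bystander. Origin at the centre of its underside.

How it is judged:
By the outcome, as a careful person would: the job done as asked, in the order asked, and still so for the second after the job is handed in, with the robot touching nothing.
It also fails if it takes over 72 s, if anything falls off the work surface, if the arm or the gripper's body presses on something with over 40 N, if the wrist force passes 120 N, or if a joint passes its speed limit or range.

## Working session

There is one attempt and no reset: what is moved stays moved. The work goes in short steps, Python scripts to look and compute and a shell command to move; the robot and the scene stay as the last step left them, time stands still between calls to the robot, and variables do not carry over. Pictures are saved under pics/ and viewed, at most 10 in all, crops included, and the job is handed in when it is done.

```bash
ls; mkdir -p pics; python3 - <<'E'
from rig import robot
import cv2
o=robot.get_obs(); print(o['time'],o['position'],o['tool_rot'],o['grip_width'],robot.grip_depth)
for n in ("scene","side"):
    c=robot.camera(n); cv2.imwrite(f"pics/{n}0.png",c["img"][:,:,::-1]); print(n,c["fx"],c["fy"],c["cx"],c["cy"],c["xyz"],c["attitude"])
E
```

```text
nudge.py
pics
rig.py
0.0 [0.15779815 0.60400213 0.22158438] [ 1.27543510e-01  9.91832398e-01 -1.02022741e-03 -3.25015831e-04] 0.08707969528996162 0.0187
scene 522.1143492264102 522.1143492264102 326.6487719112607 230.07503199171077 [ 0.56020028 -0.74613925  1.11154098] [ 0.93911263  0.06069278 -0.01928331 -0.33765665]
side 489.68034450246876 489.68034450246876 321.9653220844457 239.50848485582267 [ 0.52019833 -0.98087312  0.78737657] [ 0.8810543   0.02370212 -0.01624591 -0.4721415 ]
```

View pics/scene0.png

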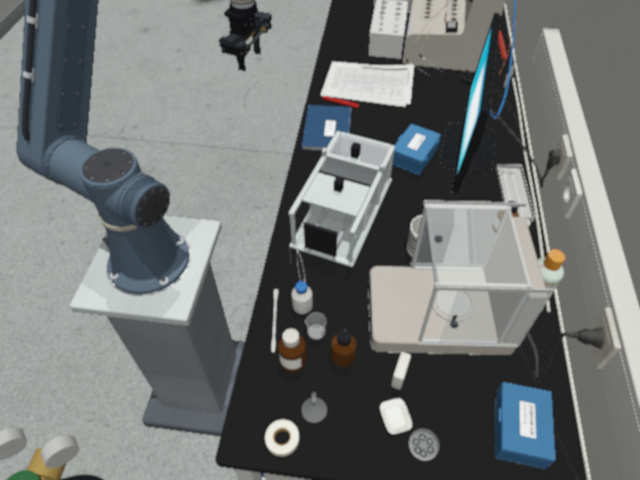

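View pics/side0.png

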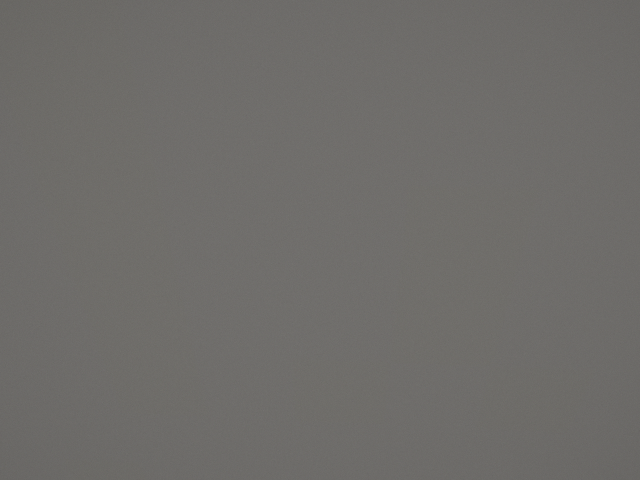

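The side view shows only a blank wall. The scene view shows the hatch near (340,200) and the bottles at (302,297), (291,348) and (343,348). I'll enlarge those areas.

```bash
python3 - <<'E'
import cv2,numpy as np
im=cv2.imread("pics/scene0.png")
a=cv2.resize(im[125:270,285:400],None,fx=4,fy=4,interpolation=cv2.INTER_CUBIC) # 460x580
b=cv2.resize(im[275:425,270:365],None,fx=3.5,fy=3.5,interpolation=cv2.INTER_CUBIC) #332x525
o=np.zeros((600,800,3),np.uint8);o[:580,:460]=a;o[:525,464:464+b.shape[1]]=b
cv2.imwrite("pics/crop0.png",o)
E
```

```text
(no output)
```

View pics/crop0.png

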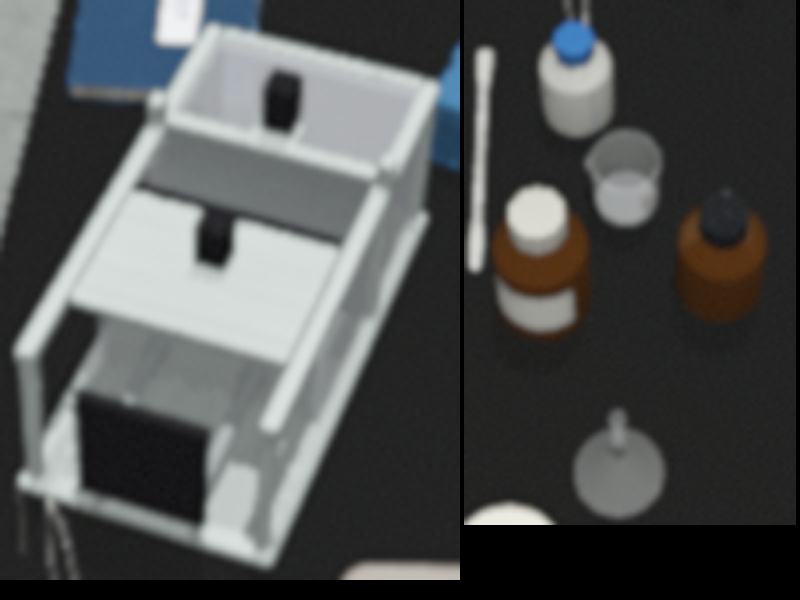

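The crop shows these features:

- **Hatch:** gate grip top at (356,144), lid grip top at (339,178), push plate top edge from (305.5,223.5) to (337.5,232.5).
- **Bottle caps:** white cap (widest body, so tall) at (291,334), black cap (mid) at (344,336), blue cap (small) at (301,286).

```bash
cat > geo.py <<'E'
import numpy as np
from scipy.spatial.transform import Rotation as R
from scipy.optimize import least_squares
K=(522.1143,522.1143,326.6488,230.0750); C=np.array([0.56020028,-0.74613925,1.11154098]); RC=R.from_quat([0.93911263,0.06069278,-0.01928331,-0.33765665])
def proj(P,K=K,C=C,RC=RC):
    p=RC.inv().apply(np.atleast_2d(P)-C); return np.c_[K[0]*p[:,0]/p[:,2]+K[2],K[1]*p[:,1]/p[:,2]+K[3]]
def ray(u,v,z,K=K,C=C,RC=RC):
    d=RC.apply([(u-K[2])/K[0],(v-K[3])/K[1],1]); return C+d*(z-C[2])/d[2]
E
python3 - <<'E'
from geo import *
cr=lambda u,v:(u/4+285,v/4+125)
pts=[((0,.076,.185),cr(284,76)),((-.045,-.182,.122),cr(82,394)),((.045,-.182,.122),cr(210,430)),((-.082,.056,.158),cr(156,98)),((.082,.056,.158),cr(385,163))]
lg=cr(215,213)
def model(s):
    c,n=np.cos(s[2]),np.sin(s[2]); M=np.array([[c,-n,0],[n,c,0],[0,0,1]]); t=[s[0],s[1],0]
    P=[M@np.array(p)+t for p,_ in pts]+[M@np.array([0,.009-s[3],.172])+t]
    return proj(P)
obs=np.array([q for _,q in pts]+[lg])
f=least_squares(lambda s:(model(s)-obs).ravel(),[.55,.2,0,.04],loss='soft_l1')
print(f.x.round(4)); print((model(f.x)-obs).round(1))
c,n=np.cos(f.x[2]),np.sin(f.x[2])
for nm,(X,Y,z) in dict(lid=(0,.009-f.x[3],.172),gate=(0,.076,.185),plate=(0,-.182,.122),lock=(0,.004,.008),near=(0,-.185,0),far=(0,.16,0)).items():
    print(nm,(f.x[0]+c*X-n*Y).round(4),(f.x[1]+n*X+c*Y).round(4),z)
for nm,p,z in(("tall",(290.9,334.1),.115),("mid",(343.7,335.9),.1),("small",(301.4,285.9),.085)): print(nm,ray(*p,z).round(4))
print('beaker',ray((626-464)/3.5+270,165/3.5+275,.054).round(3),'funnel',ray((619-464)/3.5+270,473/3.5+275,0.0).round(3))
E
python3 nudge.py
python3 nudge.py '[[-0.0316,-0.0241,0,0],[-0.0316,-0.0241,0,0],[-0.0316,-0.0241,0,0],[-0.0316,-0.0241,0,0],[-0.0316,-0.0241,0,0],[-0.0316,-0.0241,0,0],[-0.0316,-0.0241,0,0],[-0.0316,-0.0241,0,0],[-0.0316,-0.0241,0,0],[-0.0316,-0.0241,0,0],[-0.0316,-0.0241,0,0],[-0.0316,-0.0241,0,0],[-0.0316,-0.0241,0,0]]' 0.06 40; python3 nudge.py '[[0,0,0,0.12],[0,0,0,0.12],[0,0,0,0.12],[0,0,0,0.12],[0,0,0,0.12],[0,0,0,0.12],[0,0,0,0.12],[0,0,0,0.12],[0,0,0,0.12],[0,0,0,0.12],[0,0,0,0.12],[0,0,0,0.12],[0,0,0,0.11],[0,0,0,0]]'; python3 - <<'E'
from rig import robot
import cv2,json,numpy as np
o=robot.get_obs(); print(o['time'],o['position'],o['tool_rot'],o['q'])
c=robot.camera("wrist"); cv2.imwrite("pics/w0.png",c["img"][:,:,::-1]); print(c["fx"],c["cx"],c["cy"],c["xyz"],c["attitude"])
E
```

```text
time: 1.18
position: [0.4769, 0.1958, 0.2223]
tool_rot: [0.128, 0.992, -0.0, -0.0]
ft_force: [0.4, 0.4, -0.2]
grip_width: 0.0601
grip_force: 0.0
time: 2.35
position: [0.476, 0.1976, 0.2222]
tool_rot: [0.786, 0.619, -0.0, -0.0]
ft_force: [-0.2, -0.2, -0.7]
grip_width: 0.06
grip_force: 0.0
2.35 [0.47597815 0.19756053 0.22224544] [ 7.85685959e-01  6.18625439e-01 -3.23824433e-04 -1.86971571e-04] [1.76319410e-01 3.81315866e-01 1.70459879e+00 2.83013721e-05
 1.05642545e+00 4.13117710e-01]
343.79425551220703 319.9776015392395 235.01533122223748 [0.49411098 0.27469309 0.38310007] [ 0.98270321 -0.11701782 -0.01708365  0.14251099]
```

View pics/w0.png

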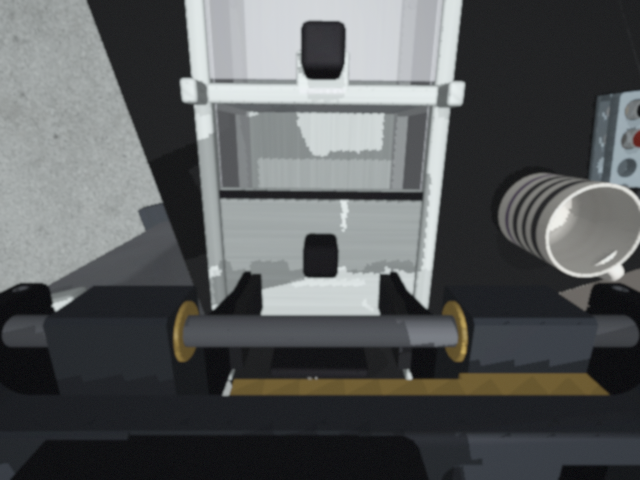

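The wrist view shows the lid grip spanning (305–337, 235–277), the gate grip (302–345, 20–78), and the gate-post tops near (188,91) and (457,92). I'll compare these with what the fitted pose predicts.

```bash
python3 - <<'E'
from geo import *
W=dict(K=(343.794,343.794,319.978,235.015),C=np.array([0.49411098,0.27469309,0.38310007]),RC=R.from_quat([0.98270321,-0.11701782,-0.01708365,0.14251099]))
s=[.4881,.2442,-.2357,.0583]
c,n=np.cos(s[2]),np.sin(s[2])
def w(X,Y,z): return [s[0]+c*X-n*Y,s[1]+n*X+c*Y,z]
for nm,Y,zs in(("lid",.009-s[3],(.172,.137)),("gate",.076,(.185,.145))):
  for z in zs: print(nm,z,proj([w(a,Y+b,z) for a in(-.012,.012) for b in(-.012,.012)],**W).round(0).tolist())
print("posts",proj([w(-.082,.056,.158),w(.082,.056,.158)],**W).round(0).tolist(), "rails",proj([w(-.081,-.049,.137),w(.081,-.049,.137)],**W).round(0).tolist())
print("lid edge +y",proj([w(0,.056-s[3],.137),w(0,.052-s[3],.14)],**W).round(0).tolist())
E
```

```text
lid 0.172 [[304.0, 278.0], [304.0, 244.0], [340.0, 278.0], [341.0, 244.0]]
lid 0.137 [[306.0, 259.0], [306.0, 229.0], [338.0, 259.0], [338.0, 229.0]]
gate 0.185 [[300.0, 68.0], [299.0, 16.0], [345.0, 68.0], [346.0, 16.0]]
gate 0.145 [[303.0, 79.0], [303.0, 37.0], [341.0, 79.0], [341.0, 37.0]]
posts [[187.0, 90.0], [457.0, 90.0]] rails [[214.0, 244.0], [430.0, 244.0]]
lid edge +y [[322.0, 182.0], [322.0, 188.0]]
```

The prediction matches to within about 1 mm, so I'll grip the lid and pull it open.

```bash
python3 nudge.py '[[-0.001,0.001,0.024,0],[0,0,0.024,0],[0,0,0.024,0],[0,0,0,0]]'; python3 nudge.py '[[0,0,0,0],[0,0,0,0],[0,0,0,0],[0,0,0,0],[0,0,0,0]]' 0.015 30;  python3 nudge.py '[[-0.009,0,0,0],[-0.009,0,0,0],[-0.009,0,0,0],[-0.009,0,0,0],[-0.009,0,0,0],[-0.009,0,0,0],[0,0,0,0],[0,0,0,0]]'
```

```text
time: 2.73
position: [0.4737, 0.1957, 0.1468]
tool_rot: [0.784, 0.62, -0.004, -0.002]
ft_force: [0.1, 0.2, -0.8]
grip_width: 0.0601
grip_force: 0.0
time: 3.15
position: [0.4777, 0.1966, 0.1517]
tool_rot: [0.785, 0.619, 0.001, 0.001]
ft_force: [-0.2, 0.8, 0.4]
grip_width: 0.0345
grip_force: 0.0
time: 3.82
position: [0.4622, 0.1423, 0.1511]
tool_rot: [0.786, 0.619, -0.002, -0.001]
ft_force: [-4.9, -1.0, 7.7]
grip_width: 0.0237
grip_force: 30.0
```

```bash
python3 - <<'E'
from rig import robot
import cv2,numpy as np
c=robot.camera("wrist")["img"];s=robot.camera("scene")["img"]
a=cv2.resize(c[100:400,180:460],None,fx=1.4,fy=1.4); b=cv2.resize(s[125:270,285:400],None,fx=3.3,fy=3.3,interpolation=cv2.INTER_CUBIC)
o=np.zeros((600,800,3),np.uint8);o[:a.shape[0],:a.shape[1]]=a;o[:b.shape[0],400:400+b.shape[1]]=b
cv2.imwrite("pics/l1.png",o[:,:,::-1])
E
```

```text
(no output)
```

View pics/l1.png

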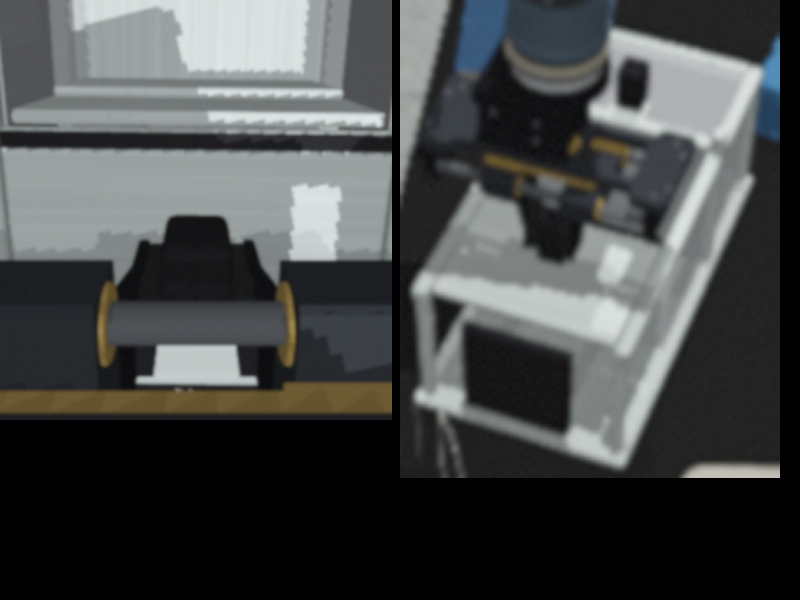

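The wrist crop shows the lid edge strip at rows 194–207 and the grip's far edge near row 253. Next I'll work out how far the lid is open.

```bash
python3 - <<'E'
from geo import *
from rig import robot
c=robot.camera("wrist")
W=dict(K=(c["fx"],c["fy"],c["cx"],c["cy"]),C=np.array(c["xyz"]),RC=R.from_quat(c["attitude"]))
H=np.array([.4881,.2442]);ey=np.array([.2335,.9724])
for v,z in((194,.137),(207,.137),(253.5,.137),(253.5,.172)):
    print(v,z,((ray(320,v,z,**W)[:2]-H)@ey).round(4))
print('tcp',(robot.get_obs()['position'][:2]-H)@ey, robot.get_obs()['time'],robot.get_obs()['ft_force'])
E
```

```text
194 0.137 -0.0556
207 0.137 -0.0624
253.5 0.137 -0.0879
253.5 0.172 -0.0754
tcp -0.10489612295557799 3.9667 [-4.74911619 -0.87371456  7.5666088 ]
```

```bash
python3 nudge.py '[[-0.003,0,0,0],[-0.003,0,0,0],[-0.002,0,0,0],[0,0,0,0],[0,0,0,0]]'; python3 - <<'E'
from geo import *
from rig import robot
import cv2
c=robot.camera("wrist")
W=dict(K=(c["fx"],c["fy"],c["cx"],c["cy"]),C=np.array(c["xyz"]),RC=R.from_quat(c["attitude"]))
H=np.array([.4881,.2442]);ey=np.array([.2335,.9724])
g=c["img"].mean(2); print([(v,int(g[v,250:350].mean())) for v in range(180,215,2)])
for v in (190,195,200,205): print(v,((ray(320,v,.137,**W)[:2]-H)@ey).round(4))
print('tcp',(robot.get_obs()['position'][:2]-H)@ey)
E
```

```text
time: 4.38
position: [0.4611, 0.138, 0.1511]
tool_rot: [0.786, 0.618, 0.001, -0.003]
ft_force: [-3.5, 11.9, 4.7]
grip_width: 0.0235
grip_force: 30.0
[(180, 164), (182, 139), (184, 130), (186, 131), (188, 131), (190, 128), (192, 134), (194, 107), (196, 39), (198, 33), (200, 32), (202, 30), (204, 31), (206, 79), (208, 144), (210, 160), (212, 158), (214, 157)]
190 -0.0581
195 -0.0607
200 -0.0633
205 -0.0659
tcp -0.10953024886445012
```

The lid is at its stop: the force rose to 12 N and the edge sits at -58 mm. I'll release it and go above the tall bottle.

```bash
python3 nudge.py '[[0,0,0,0],[0,0,0,0],[0,0,0,0],[0,0,0,0],[0,0,-0.03,0],[0,0,-0.03,0],[0,0,-0.03,0]]' 0.058; python3 nudge.py '[[-0.0402,0.0051,0,0],[-0.0402,0.0051,0,0],[-0.0402,0.0051,0,0],[-0.0402,0.0051,0,0],[-0.0402,0.0051,0,0],[-0.0402,0.0051,0,0],[-0.0402,0.0051,0,0],[-0.0402,0.0051,0,0],[-0.0402,0.0051,0,0],[0,0,0,0],[0,0,0,0]]'; python3 - <<'E'
from geo import *
from rig import robot
import cv2
c=robot.camera("wrist"); cv2.imwrite("pics/w2.png",c["img"][:,:,::-1]); o=robot.get_obs()
print(o['position'],o['time'],o['q'],c["xyz"].tolist(),c["attitude"].tolist())
W=dict(K=(c["fx"],c["fy"],c["cx"],c["cy"]),C=np.array(c["xyz"]),RC=R.from_quat(c["attitude"]))
print(proj([[.4215,-.2239,.115],[.5328,-.2056,.1],[.4203,-.081,.085],o['position']],**W).round(0).tolist())
E
```

```text
time: 5.02
position: [0.4622, 0.1354, 0.241]
tool_rot: [0.785, 0.619, -0.001, -0.0]
ft_force: [1.3, 0.5, 0.6]
grip_width: 0.0566
grip_force: 0.0
time: 5.93
position: [0.4224, -0.2291, 0.2403]
tool_rot: [0.787, 0.617, -0.0, 0.0]
ft_force: [0.7, 1.1, 0.2]
grip_width: 0.0579
grip_force: 0.0
[ 0.4222124  -0.22705297  0.24017956] 5.9833 [-7.27163913e-01  3.08581272e-01  1.76520044e+00  1.65767637e-04
  1.06916047e+00 -4.89572060e-01] [0.44069452812089066, -0.15196082116891743, 0.40122740508834287] [0.9825129171354358, -0.11862228241803252, -0.01689314676407157, 0.14251927367328396]
[[318.0, 223.0], [438.0, 170.0], [275.0, 53.0], [320.0, 290.0]]
```

View pics/w2.png

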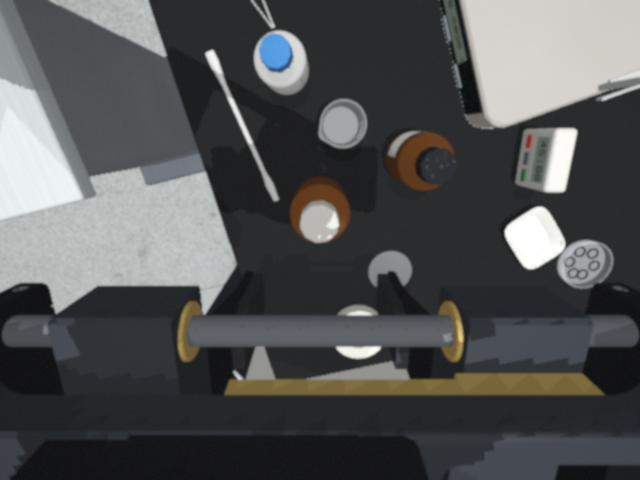

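The caps sit at (319.5,222) white, (437,166) black and (276,52) blue. The prediction is confirmed, with mid about 3 mm further along +y. I'll grasp the tall bottle and lift it.

```bash
python3 nudge.py '[[0.0036,0,0.028,0],[0,0,0.028,0],[0,0,0.028,0],[0,0,0.028,0],[0,0,0.027,0],[0,0,0,0],[0,0,0,0]]'; python3 nudge.py '[[0,0,0,0],[0,0,0,0],[0,0,0,0],[0,0,0,0],[0,0,0,0],[0,0,0,0],[0,0,0,0]]' 0.02 25; python3 nudge.py '[[0,0,-0.02,0],[0,0,-0.04,0],[0,0,-0.04,0],[0,0,-0.04,0],[0,0,-0.04,0],[0,0,-0.02,0],[0,0,0,0],[0,0,0,0]]'
```

```text
time: 6.57
position: [0.423, -0.2207, 0.1008]
tool_rot: [0.784, 0.62, -0.0, -0.002]
ft_force: [0.7, 0.1, 0.5]
grip_width: 0.0578
grip_force: 0.0
time: 7.15
position: [0.4241, -0.2233, 0.1026]
tool_rot: [0.785, 0.619, 0.0, 0.001]
ft_force: [-0.8, 0.4, 7.3]
grip_width: 0.0348
grip_force: 25.1
time: 7.82
position: [0.4239, -0.223, 0.3024]
tool_rot: [0.785, 0.619, 0.0, 0.001]
ft_force: [0.0, -0.3, -2.9]
grip_width: 0.0348
grip_force: 24.9
```

```bash
python3 nudge.py '[[0.02,-0.0034,0,0],[0.0394,-0.0067,0,0],[0.0394,-0.0067,0,0],[0.0394,-0.0067,0,0],[0.0394,-0.0067,0,0],[0.0394,-0.0067,0,0],[0.0394,-0.0067,0,0],[0.0394,-0.0067,0,0],[0.0394,-0.0067,0,0],[0.0394,-0.0067,0,0],[0.0394,-0.0067,0,0],[0.0394,-0.0067,0,0],[0.0194,-0.0034,0,0],[0,0,0,0],[0,0,0,0],[0,0,0,0]]'; python3 - <<'E'
from geo import *
from rig import robot
o=robot.get_obs();H=np.array([.4881,.2442]);ey=np.array([.2335,.9724]);ex=np.array([.9724,-.2335])
d=o['position'][:2]-H;print(d@ex,d@ey,o['position'][2],o['q'])
E
```

```text
time: 9.15
position: [0.4543, 0.2547, 0.2995]
tool_rot: [0.785, 0.619, -0.002, -0.001]
ft_force: [-0.1, -1.2, -2.2]
grip_width: 0.0349
grip_force: 25.1
-0.035329856922538795 0.002320483470140736 0.299454088951232 [ 2.96633643e-01  3.00548219e-01  1.58848306e+00 -7.19335043e-04
  1.25748925e+00  5.31732318e-01]
```

```bash
python3 nudge.py '[[0.001,0.003,0.02,0],[0,0,0.03,0],[0,0,0.03,0],[0,0,0.03,0],[0,0,0.03,0],[0,0,0.02,0],[0,0,0.012,0],[0,0,0.008,0],[0,0,0,0],[0,0,0,0]]'
```

```text
time: 9.98
position: [0.4589, 0.255, 0.1215]
tool_rot: [0.786, 0.619, -0.0, -0.0]
ft_force: [-0.2, -0.7, -1.3]
grip_width: 0.0345
grip_force: 25.1
```

```bash
python3 nudge.py '[[0,0,0.005,0],[0,0,0.004,0],[0,0,0.0015,0],[0,0,0,0],[0,0,0,0]]'
```

```text
time: 10.4
position: [0.4588, 0.256, 0.1113]
tool_rot: [0.785, 0.619, 0.0, 0.0]
ft_force: [0.6, 0.4, -2.0]
grip_width: 0.0349
grip_force: 25.1
```

```bash
python3 nudge.py '[[0,0,0.0005,0],[0,0,0,0],[0,0,0,0],[0,0,0,0],[0,0,-0.01,0],[0,0,-0.02,0],[0,0,-0.04,0],[0,0,-0.04,0],[0,0,-0.02,0]]' 0.047; python3 nudge.py '[[-0.0357,0.0149,0,0],[-0.0357,0.0149,0,0],[-0.0357,0.0149,0,0],[-0.0357,0.0149,0,0],[-0.0357,0.0149,0,0],[-0.0357,0.0149,0,0],[-0.0357,0.0149,0,0],[-0.0357,0.0149,0,0],[-0.0357,0.0149,0,0],[-0.0357,0.0149,0,0],[-0.0357,0.0149,0,0],[-0.0357,0.0149,0,0],[0,0,0,0],[0,0,0,0]]' 0.055;  python3 - <<'E'
from geo import *
from rig import robot
import cv2
c=robot.camera("wrist"); o=robot.get_obs(); s=robot.camera("scene")["img"]
print(o['position'],o['time'])
W=dict(K=(c["fx"],c["fy"],c["cx"],c["cy"]),C=np.array(c["xyz"]),RC=R.from_quat(c["attitude"]))
print(proj([[.5325,-.2024,.1]],**W).round(0).tolist())
a=cv2.resize(c["img"][150:300,220:420],None,fx=2,fy=2); b=cv2.resize(s[125:270,285:400],None,fx=3.4,fy=3.4,interpolation=cv2.INTER_CUBIC)
p=np.zeros((600,800,3),np.uint8);p[:300,:400]=a;p[:b.shape[0],405:405+b.shape[1]]=b
cv2.imwrite("pics/m.png",p[:,:,::-1])
E
```

```text
time: 11.15
position: [0.4607, 0.2566, 0.2457]
tool_rot: [0.785, 0.619, 0.004, 0.001]
ft_force: [1.0, 0.2, 0.4]
grip_width: 0.0467
grip_force: 0.0
time: 12.32
position: [0.533, -0.2046, 0.241]
tool_rot: [0.786, 0.618, 0.0, 0.0]
ft_force: [-0.1, 0.0, -0.8]
grip_width: 0.055
grip_force: 0.0
[ 0.53245043 -0.20265796  0.2408302 ] 12.3667
[[319.0, 222.0]]
```

View pics/m.png

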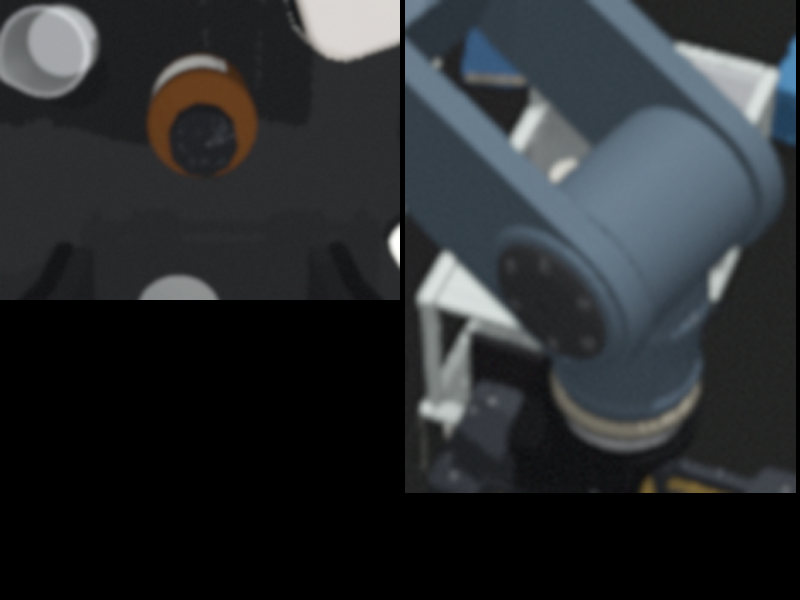

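The black cap is at about (321.5,218.5), so I'll shift about 2 mm and grasp. The tall bottle's white cap shows in the lock.

```bash
python3 nudge.py '[[0.0025,0.0018,0.03,0],[0,0,0.03,0],[0,0,0.03,0],[0,0,0.03,0],[0,0,0.02,0],[0,0,0.013,0],[0,0,0,0],[0,0,0,0]]'; python3 nudge.py '[[0,0,0,0],[0,0,0,0],[0,0,0,0],[0,0,0,0],[0,0,0,0],[0,0,0,0],[0,0,0,0]]' 0.02 25; python3 nudge.py '[[0,0,-0.02,0],[0,0,-0.04,0],[0,0,-0.04,0],[0,0,-0.04,0],[0,0,-0.04,0],[0,0,-0.02,0],[0,0,0,0],[0,0,0,0]]'
```

```text
time: 13.08
position: [0.5348, -0.1985, 0.0875]
tool_rot: [0.784, 0.62, -0.0, -0.001]
ft_force: [-0.1, -0.1, 0.4]
grip_width: 0.055
grip_force: 0.0
time: 13.67
position: [0.5355, -0.2006, 0.0884]
tool_rot: [0.785, 0.619, 0.0, 0.001]
ft_force: [-0.3, 0.9, 5.6]
grip_width: 0.0322
grip_force: 24.6
time: 14.33
position: [0.5353, -0.2005, 0.2881]
tool_rot: [0.785, 0.619, 0.0, 0.001]
ft_force: [0.1, 0.7, -1.8]
grip_width: 0.0324
grip_force: 24.4
```

```bash
python3 nudge.py '[[0.0193,-0.0052,0,0],[0.0387,-0.0105,0,0],[0.0387,-0.0105,0,0],[0.0387,-0.0105,0,0],[0.0387,-0.0105,0,0],[0.0387,-0.0105,0,0],[0.0387,-0.0105,0,0],[0.0387,-0.0105,0,0],[0.0387,-0.0105,0,0],[0.0387,-0.0105,0,0],[0.0387,-0.0105,0,0],[0.0193,-0.0053,0,0],[0,0,0,0],[0,0,0,0],[0,0,0,0]]'; python3 - <<'E'
from geo import *
from rig import robot
o=robot.get_obs();H=np.array([.4881,.2442]);ey=np.array([.2335,.9724]);ex=np.array([.9724,-.2335])
d=o['position'][:2]-H;print(d@ex,d@ey,o['position'][2],o['q'])
E
```

```text
time: 15.58
position: [0.5208, 0.2396, 0.2852]
tool_rot: [0.785, 0.619, -0.002, -0.001]
ft_force: [-0.4, 0.3, -1.2]
grip_width: 0.0321
grip_force: 24.5
0.032827631831873906 0.003149240650328467 0.28515876618003516 [ 2.36769235e-01  3.92427241e-01  1.48462679e+00 -8.12093944e-04
  1.26950542e+00  4.71873461e-01]
```

```bash
python3 nudge.py '[[0,0.001,0.02,0],[0,0,0.03,0],[0,0,0.03,0],[0,0,0.03,0],[0,0,0.03,0],[0,0,0.02,0],[0,0,0.012,0],[0,0,0.01,0],[0,0,0.005,0],[0,0,0,0],[0,0,0,0],[0,0,0,0]]'
```

```text
time: 16.58
position: [0.5238, 0.2401, 0.1015]
tool_rot: [0.785, 0.619, 0.001, 0.0]
ft_force: [-0.6, 0.2, -1.7]
grip_width: 0.0322
grip_force: 24.5
```

```bash
python3 nudge.py '[[0,0,0.003,0],[0,0,0.0015,0],[0,0,0,0],[0,0,0,0]]'; python3 nudge.py '[[0,0,0,0],[0,0,0,0],[0,0,0,0],[0,0,0,0],[0,0,-0.01,0],[0,0,-0.02,0],[0,0,-0.04,0],[0,0,-0.04,0],[0,0,-0.03,0]]' 0.045; python3 nudge.py '[[-0.0358,-0.0119,0,0],[-0.0358,-0.0119,0,0],[-0.0358,-0.0119,0,0],[0,0,0,0],[0,0,0,0]]' 0.055; python3 - <<'E'
from geo import *
from rig import robot
import cv2
c=robot.camera("wrist");o=robot.get_obs();H=np.array([.4881,.2442]);ey=np.array([.2335,.9724]);ex=np.array([.9724,-.2335])
d=o['position'][:2]-H;print(d@ex,d@ey,o['position'][2]);cv2.imwrite("pics/lock.png",c["img"][:,:,::-1])
W=dict(K=(c["fx"],c["fy"],c["cx"],c["cy"]),C=np.array(c["xyz"]),RC=R.from_quat(c["attitude"]))
w=lambda X,Y,z:[*(H+X*ex+Y*ey),z]
print(proj([w(-.031,.0046,.123),w(.035,.004,.108),w(0,-.115,.172),w(0,-.091,.172)],**W).round(0).tolist())
E
```

```text
time: 16.92
position: [0.5233, 0.2404, 0.0965]
tool_rot: [0.785, 0.619, 0.001, 0.0]
ft_force: [0.2, 0.9, -0.6]
grip_width: 0.0323
grip_force: 24.6
time: 17.67
position: [0.5237, 0.2405, 0.2397]
tool_rot: [0.785, 0.619, 0.002, 0.001]
ft_force: [-0.0, -0.2, 0.2]
grip_width: 0.0449
grip_force: 0.0
time: 18.08
position: [0.4623, 0.143, 0.2369]
tool_rot: [0.786, 0.618, 0.0, 0.0]
ft_force: [0.7, 0.8, 0.4]
grip_width: 0.0547
grip_force: 0.0
-0.00031599709606957763 -0.10333482484618076 0.23699996366353285
[[280.0, 91.0], [367.0, 94.0], [323.0, 266.0], [323.0, 234.0]]
```

View pics/lock.png

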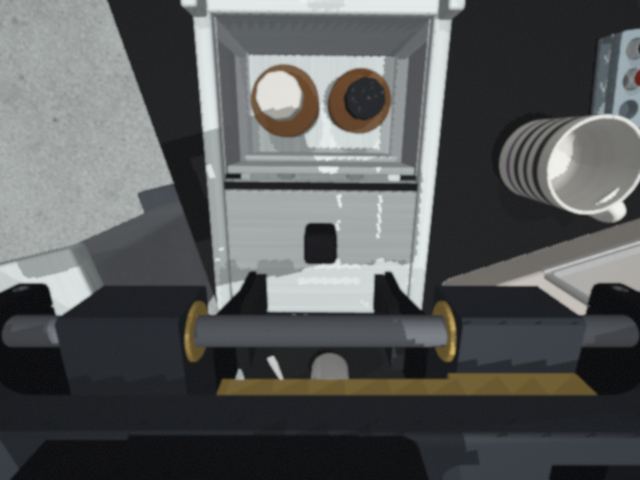

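Both bottles stand upright in the lock, with the white cap at (279,94) and the black cap at (365,98). The lid grip is at (320,243), where it should be. I'll shut the lid.

```bash
python3 nudge.py '[[0,-0.001,0.03,0],[0,0,0.03,0],[0,0,0.026,0],[0,0,0,0],[0,0,0,0]]'; python3 nudge.py '[[0,0,0,0],[0,0,0,0],[0,0,0,0],[0,0,0,0],[0,0,0,0],[0,0,0,0],[0,0,0,0],[0,0,0,0]]' 0.015 30; python3 nudge.py '[[0.01,0,0,0],[0.014,0,0,0],[0.014,0,0,0],[0.014,0,0,0],[0.014,0,0,0],[0.014,0,0,0],[0.014,0,0,0],[0.01,0,0,0],[0.005,0,0,0],[0.003,0,0,0],[0,0,0,0],[0,0,0,0]]'
```

```text
time: 18.55
position: [0.4624, 0.1451, 0.1493]
tool_rot: [0.785, 0.62, -0.001, -0.001]
ft_force: [0.6, 0.9, -1.0]
grip_width: 0.0549
grip_force: 0.0
time: 19.22
position: [0.4626, 0.1443, 0.1507]
tool_rot: [0.785, 0.619, 0.001, 0.0]
ft_force: [0.2, 0.1, 5.3]
grip_width: 0.0237
grip_force: 30.0
time: 20.22
position: [0.4901, 0.253, 0.1507]
tool_rot: [0.785, 0.62, 0.001, 0.001]
ft_force: [4.2, -4.2, 7.0]
grip_width: 0.0238
grip_force: 30.0
```

```bash
python3 nudge.py '[[0.002,0,0,0],[0.002,0,0,0],[0.002,0,0,0],[0,0,0,0],[0,0,0,0]]'
```

```text
time: 20.63
position: [0.4901, 0.2532, 0.1506]
tool_rot: [0.784, 0.62, -0.004, 0.004]
ft_force: [2.2, -21.0, 11.2]
grip_width: 0.0237
grip_force: 30.1
```

```bash
python3 nudge.py '[[-0.006,0,0,0],[0,0,0,0],[0,0,0,0],[0,0,0,0],[0,0,-0.03,0],[0,0,-0.03,0],[0.033,0,0,0],[0.034,0,0,0],[0,0,0,0],[0,0,0,0]]' 0.055; python3 nudge.py '[[0,0,0.024,0],[0,0,0.024,0],[0,0,0,0],[0,0,0,0]]'
```

```text
time: 21.47
position: [0.5031, 0.3203, 0.2094]
tool_rot: [0.784, 0.621, -0.0, -0.0]
ft_force: [-0.7, 0.6, -0.1]
grip_width: 0.0549
grip_force: 0.0
time: 21.8
position: [0.5019, 0.3173, 0.1604]
tool_rot: [0.785, 0.619, -0.003, -0.001]
ft_force: [0.7, 1.0, 0.5]
grip_width: 0.055
grip_force: 0.0
```

```bash
python3 nudge.py '[[0,0,0,0],[0,0,0,0],[0,0,0,0],[0,0,0,0],[0,0,0,0],[0,0,0,0],[0,0,0,0],[0,0,0,0]]' 0.015 50
```

```text
time: 22.47
position: [0.5066, 0.318, 0.1628]
tool_rot: [0.785, 0.619, 0.002, 0.002]
ft_force: [4.7, -1.5, -0.6]
grip_width: 0.0236
grip_force: 50.0
```

When I backed off I was still holding the lid, so it may have moved slightly. The gate is still shut, so I'll press the lid home again with closed fingers from the -y side of its grip, then let go.

```bash
python3 nudge.py '[[0,0,0,0],[0,0,0,0],[0,0,0,0],[0,0,-0.03,0],[0,0,-0.03,0],[-0.034,0,0,0],[-0.034,0,0,0],[-0.036,0,0,0]]' 0.05; python3 nudge.py '[[0,0,0,0],[0,0,0,0],[0,0,0.03,0],[0,0,0.03,0],[0,0,0.01,0],[0,0,0,0],[0,0,0,0],[0,0,0,0],[0,0,0,0]]' 0.0 30; python3 nudge.py '[[0.005,0,0,0],[0.005,0,0,0],[0.004,0,0,0],[0.003,0,0,0],[0.003,0,0,0],[0,0,0,0],[0,0,0,0]]'
```

```text
time: 23.13
position: [0.4789, 0.2172, 0.2226]
tool_rot: [0.784, 0.62, 0.0, 0.0]
ft_force: [0.2, -0.3, -0.6]
grip_width: 0.0497
grip_force: 0.0
time: 23.88
position: [0.4809, 0.2179, 0.1534]
tool_rot: [0.785, 0.62, 0.001, 0.001]
ft_force: [-0.3, -0.9, 0.1]
grip_width: 0.0025
grip_force: 0.0
time: 24.47
position: [0.4832, 0.2295, 0.153]
tool_rot: [0.784, 0.621, -0.006, 0.005]
ft_force: [-3.5, -23.5, 10.7]
grip_width: 0.0004
grip_force: 12.0
```

```bash
python3 nudge.py '[[-0.02,0,0,0],[0,0,-0.03,0],[0,0,-0.03,0],[0.034,0,0,0],[0.034,0,0,0],[0.035,0,0,0],[0,0,0,0],[0,0,0,0],[0,0,0,0]]' 0.055; python3 nudge.py '[[0,0,0,0],[0,0,0,0]]'; python3 - <<'E'
from geo import *
from rig import robot
o=robot.get_obs();H=np.array([.4881,.2442]);ey=np.array([.2335,.9724]);ex=np.array([.9724,-.2335])
d=o['position'][:2]-H;print(d@ex,d@ey,o['position'][2],o['grip_width'])
E
```

```text
time: 25.22
position: [0.5031, 0.3175, 0.2119]
tool_rot: [0.785, 0.62, -0.001, 0.0]
ft_force: [-0.1, -0.2, -0.4]
grip_width: 0.0509
grip_force: 0.0
time: 25.38
position: [0.5033, 0.3164, 0.212]
tool_rot: [0.785, 0.619, -0.0, -0.0]
ft_force: [-0.1, -0.5, 0.2]
grip_width: 0.0542
grip_force: 0.0
-0.00205631362813732 0.07380099511413453 0.21199099353915413 0.05424903444456728
```

```bash
python3 nudge.py '[[0.002,0.002,0.025,0],[0,0,0.024,0],[0,0,0,0],[0,0,0,0]]';  python3 nudge.py '[[0,0,0,0],[0,0,0,0],[0,0,0,0],[0,0,0,0],[0,0,0,0],[0,0,0,0],[0,0,0,0],[0,0,0,0]]' 0.015 50; python3 nudge.py '[[0,0,-0.01,0],[0,0,-0.015,0],[0,0,-0.02,0],[0,0,-0.02,0],[0,0,-0.02,0],[0,0,-0.02,0],[0,0,-0.015,0],[0,0,-0.008,0],[0,0,-0.004,0],[0,0,0,0],[0,0,0,0],[0,0,0,0]]'
```

```text
time: 25.72
position: [0.5051, 0.3177, 0.1621]
tool_rot: [0.785, 0.619, -0.002, -0.001]
ft_force: [0.7, 0.1, 0.8]
grip_width: 0.0553
grip_force: 0.0
time: 26.38
position: [0.5068, 0.3189, 0.1636]
tool_rot: [0.785, 0.619, 0.001, 0.0]
ft_force: [0.9, -0.5, 2.6]
grip_width: 0.0237
grip_force: 50.1
time: 27.38
position: [0.5067, 0.3189, 0.2937]
tool_rot: [0.785, 0.619, 0.0, 0.0]
ft_force: [5.1, 0.8, -7.5]
grip_width: 0.0236
grip_force: 50.1
```

```bash
python3 nudge.py '[[0,0,-0.002,0],[0,0,-0.002,0],[0,0,0,0],[0,0,0,0]]'
```

```text
time: 27.72
position: [0.5067, 0.3188, 0.2938]
tool_rot: [0.785, 0.619, -0.001, -0.0]
ft_force: [8.7, 2.5, -22.1]
grip_width: 0.0236
grip_force: 50.2
```

```bash
python3 nudge.py '[[0,0,0.004,0],[0,0,0,0],[0,0,0,0],[0,0,0,0],[0,0,-0.025,0],[0,0,-0.025,0],[-0.036,0,0,0],[-0.036,0,0,0],[-0.036,0,0,0],[-0.036,0,0,0],[-0.036,0,0,0],[-0.036,0,0,0],[-0.036,0,0,0],[-0.036,0,0,0],[0,0,0,0]]' 0.05; python3 nudge.py '[[0,0,0.03,0],[0,0,0.035,0],[0,0,0.035,0],[0,0,0.035,0],[0,0,0,0],[0,0,0,0]]' 0.0 30;python3 - <<'E'
from geo import *
from rig import robot
import cv2
o=robot.get_obs();H=np.array([.4881,.2442]);ey=np.array([.2335,.9724]);ex=np.array([.9724,-.2335])
d=o['position'][:2]-H;print(d@ex,d@ey,o['position'][2],o['grip_width'],o['q'])
s=robot.camera("scene")["img"];cv2.imwrite("pics/g.png",cv2.resize(s[60:280,240:440],None,fx=2.7,fy=2.7,interpolation=cv2.INTER_CUBIC)[:,:,::-1])
E
```

```text
time: 28.97
position: [0.4377, 0.034, 0.3461]
tool_rot: [0.787, 0.617, -0.001, 0.002]
ft_force: [0.7, 0.3, 0.2]
grip_width: 0.0501
grip_force: 0.0
time: 29.47
position: [0.4382, 0.0394, 0.2098]
tool_rot: [0.785, 0.62, -0.001, -0.001]
ft_force: [0.2, 0.1, -0.2]
grip_width: 0.0175
grip_force: 0.0
-0.0006834806234980056 -0.2107759967975778 0.20977017834304662 0.0174953150997898 [-1.65507079e-01  3.01101925e-01  1.88993495e+00  3.12870889e-04
  9.54048809e-01  6.88865368e-02]
```

View pics/g.png

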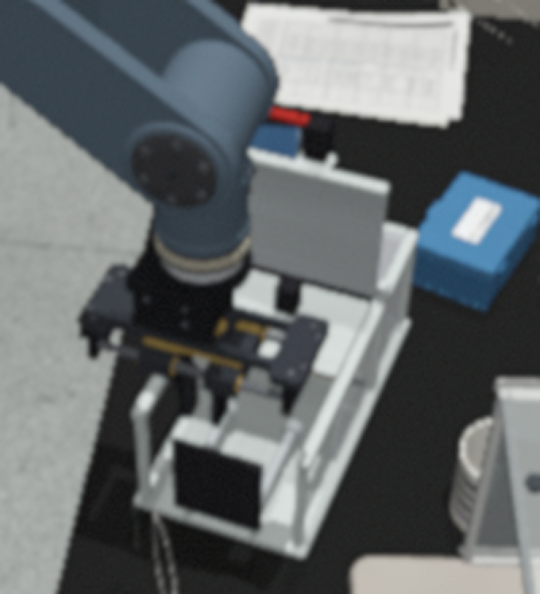

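The lid is shut and the gate is raised. Now I'll lower behind the push plate and push.

```bash
python3 nudge.py '[[0,0.0007,0.03,0],[0,0,0.035,0],[0,0,0.035,0],[0,0,0.022,0],[0,0,0,0],[0,0,0,0]]'; python3 nudge.py '[[0.008,0,0,0],[0.008,0,0,0],[0.008,0,0,0],[0.008,0,0,0],[0.008,0,0,0],[0.008,0,0,0],[0.008,0,0,0],[0.008,0,0,0],[0.008,0,0,0],[0.008,0,0,0],[0.008,0,0,0],[0.008,0,0,0],[0.008,0,0,0],[0.008,0,0,0],[0.008,0,0,0],[0,0,0,0]]'
```

```text
time: 30.02
position: [0.4414, 0.0386, 0.0893]
tool_rot: [0.785, 0.619, 0.001, 0.001]
ft_force: [1.0, -0.1, 0.8]
grip_width: 0.0009
grip_force: 0.0
time: 31.35
position: [0.4711, 0.1551, 0.09]
tool_rot: [0.784, 0.62, 0.002, 0.003]
ft_force: [2.8, -9.8, 3.6]
grip_width: 0.0007
grip_force: 4.5
```

```bash
python3 nudge.py '[[0.004,0,0,0],[0.004,0,0,0],[0.003,0,0,0],[0.002,0,0,0],[0,0,0,0],[0,0,0,0]]'; python3 nudge.py '[[0.002,0,0,0],[0.002,0,0,0],[0,0,0,0],[0,0,0,0]]'
```

```text
time: 31.85
position: [0.473, 0.163, 0.0901]
tool_rot: [0.783, 0.621, -0.001, 0.005]
ft_force: [2.2, -27.3, 7.1]
grip_width: 0.0006
grip_force: 13.1
time: 32.18
position: [0.473, 0.1631, 0.0902]
tool_rot: [0.783, 0.623, -0.004, 0.007]
ft_force: [0.8, -42.3, 10.4]
grip_width: 0.0009
grip_force: 20.5
```

```bash
python3 nudge.py '[[-0.012,0,0,0],[-0.012,0,0,0],[-0.012,0,0,0],[-0.015,0,0,0],[-0.015,0,0,0],[-0.015,0,0,0],[-0.015,0,0,0],[-0.015,0,0,0],[-0.015,0,0,0],[-0.018,0,0,0],[0,0,-0.03,0],[0,0,-0.04,0],[0,0,-0.04,0],[0,0,-0.04,0],[0,0,-0.04,0],[0,0,-0.04,0],[0,0,-0.03,0],[0,0,0,0],[0,0,0,0]]'; python3 nudge.py '[[0.036,0,0,0],[0.036,0,0,0],[0.036,0,0,0],[0.036,0,0,0],[0.036,0,0,0],[0.036,0,0,0],[0.036,0,0,0],[0.036,0,0,0],[0,0,0,0],[0,0,0,0],[0,0,0,0]]' 0.055; python3 - <<'E'
from geo import *
from rig import robot
import cv2
o=robot.get_obs();H=np.array([.4881,.2442]);ey=np.array([.2335,.9724]);ex=np.array([.9724,-.2335])
d=o['position'][:2]-H;print(d@ex,d@ey,o['position'][2],o['grip_width'],o['time'])
s=robot.camera("scene")["img"];c=robot.camera("wrist")["img"]
p=np.zeros((600,800,3),np.uint8);a=cv2.resize(s[125:270,285:400],None,fx=3.3,fy=3.3,interpolation=cv2.INTER_CUBIC);b=cv2.resize(c[:330,130:530],None,fx=1,fy=1)
p[:a.shape[0],:a.shape[1]]=a;p[:330,400:]=b
cv2.imwrite("pics/p.png",p[:,:,::-1])
E
```

```text
time: 33.77
position: [0.4389, 0.0327, 0.3508]
tool_rot: [0.785, 0.62, 0.002, 0.002]
ft_force: [-0.0, -0.6, -1.3]
grip_width: 0.0003
grip_force: 0.0
time: 34.68
position: [0.5037, 0.3116, 0.3463]
tool_rot: [0.785, 0.62, -0.002, -0.0]
ft_force: [0.3, -0.1, 0.0]
grip_width: 0.0541
grip_force: 0.0
-0.000575797251674169 0.06920156084252552 0.3462641253449147 0.054076719105769756 34.6833
```

View pics/p.png

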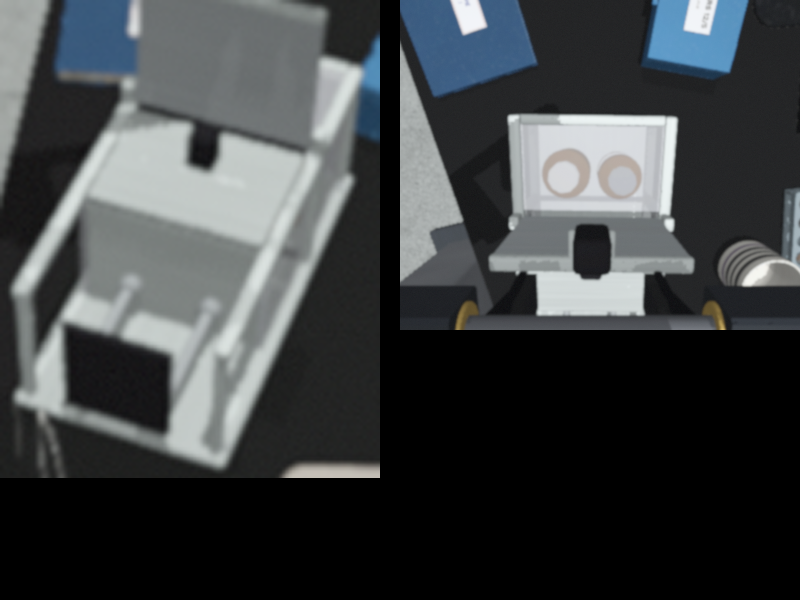

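Both bottles stand in the chamber (wrist crop (566,174) and (620,176)). The plunger is back out, with its plate at (118,378), and the lid is shut. I'll grip the gate and lower it.

```bash
python3 nudge.py '[[0.006,0.001,0,0],[0,0,0.025,0],[0,0,0.028,0],[0,0,0,0],[0,0,0,0]]'; python3 nudge.py '[[0,0,0,0],[0,0,0,0],[0,0,0,0],[0,0,0,0],[0,0,0,0],[0,0,0,0],[0,0,0,0],[0,0,0,0]]' 0.015 50; python3 nudge.py '[[0,0,0.01,0],[0,0,0.015,0],[0,0,0.02,0],[0,0,0.02,0],[0,0,0.02,0],[0,0,0.02,0],[0,0,0.012,0],[0,0,0.008,0],[0,0,0.005,0],[0,0,0.002,0],[0,0,0,0],[0,0,0,0],[0,0,0,0]]'
```

```text
time: 35.2
position: [0.5068, 0.3166, 0.2941]
tool_rot: [0.786, 0.619, -0.002, -0.001]
ft_force: [-0.3, -0.2, 0.4]
grip_width: 0.055
grip_force: 0.0
time: 35.87
position: [0.5066, 0.3179, 0.2953]
tool_rot: [0.785, 0.619, -0.0, -0.001]
ft_force: [-3.6, 1.3, 2.0]
grip_width: 0.0237
grip_force: 50.0
time: 36.95
position: [0.5067, 0.318, 0.1657]
tool_rot: [0.785, 0.619, -0.0, -0.001]
ft_force: [-7.1, 0.9, 13.6]
grip_width: 0.0238
grip_force: 50.0
```

```bash
python3 nudge.py '[[0,0,0.002,0],[0,0,0.001,0],[0,0,0,0],[0,0,0,0]]'; python3 nudge.py '[[0,0,0,0],[0,0,0,0],[0,0,0,0],[0,0,0,0],[0,0,0,0],[0,0,-0.02,0],[0,0,-0.03,0],[0,0,-0.04,0],[0,0,-0.04,0],[0,0,0,0],[0,0,0,0]]' 0.055; python3 - <<'E'
from geo import *
from rig import robot
import cv2
o=robot.get_obs();H=np.array([.4881,.2442]);ey=np.array([.2335,.9724]);ex=np.array([.9724,-.2335])
c=robot.camera("wrist");im=c["img"]
W=dict(K=(c["fx"],c["fy"],c["cx"],c["cy"]),C=np.array(c["xyz"]),RC=R.from_quat(c["attitude"]))
w=lambda X,Y,z:[*(H+X*ex+Y*ey),z]
for dz in (0,.002,.01): print(proj([w(-.012,.088,.185+dz),w(.012,.088,.185+dz),w(-.012,.064,.185+dz),w(.012,.064,.185+dz)],**W).round(1).tolist())
g=im.mean(2)<60; ys,xs=np.nonzero(g[150:290,290:350]); 
n,l,st,_=cv2.connectedComponentsWithStats(g.astype(np.uint8)); print([s.tolist() for s in st if 200<s[4]<6000])
E
```

```text
time: 37.28
position: [0.5067, 0.318, 0.1656]
tool_rot: [0.785, 0.619, 0.001, -0.0]
ft_force: [-11.5, -1.7, 28.9]
grip_width: 0.0233
grip_force: 50.0
time: 38.2
position: [0.5095, 0.318, 0.2927]
tool_rot: [0.785, 0.619, 0.003, 0.001]
ft_force: [0.7, 0.1, -0.7]
grip_width: 0.0549
grip_force: 0.0
[[300.5, 221.7], [330.3, 221.7], [301.0, 250.0], [330.1, 249.9]]
[[300.4, 222.4], [330.4, 222.3], [300.9, 250.8], [330.1, 250.7]]
[[299.9, 224.9], [330.8, 224.8], [300.4, 254.0], [330.5, 254.0]]
[[303, 214, 27, 33, 828], [304, 278, 23, 33, 720], [294, 364, 42, 15, 611], [344, 365, 24, 14, 304], [549, 464, 91, 16, 1438]]
```

```bash
python3 -c "
from rig import robot
print(robot.hand_in())"
```

```text
the job is handed in; nothing more can be done
None
```

The job is handed in after about 38 s of robot time: the two larger bottles stand upright in the inner chamber, lid and gate are fully shut, the plunger has sprung back, and I never moved the small bottle, beaker or funnel.

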